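Hold a wet drawer front on its balance point with the edge fork

TASK

The drawer front in the spray jig is wet, so the gripper must not touch the jig or anything in it. Lift the blue-handled fork up and off the prongs of its rack, put its slot down over the bare steel pin on the edge of the leaning drawer front, and with the fork swing the front gently up, never letting it drop, to the point where it stands straight up and would fall neither way; finish while still gripping the fork and holding the front balanced there with the pin in the slot. Leave the other things on the bench where they are.

Things in the scene. Friction and masses are not known exactly. Their poses are not given: they have to be found in the camera images.
- jig: Fixed jig: green base plate 200 (x) x 300 (y) x 16 mm. Origin on the table straight below the hinge line (55 mm up), at the middle of the edge pin's y. y runs along the hinge from pin to board (plate at y 0 to 300, board at 27 to 267 mm); the board swings along x. Black rest rods 118 mm high at x = +-80 mm, y = 75 and 215 mm. Place varies, turned up to 0.25 rad.
- front (a joint): Lean of the drawer front, rad: 0 = straight up = its balance point; + leans to the jig's +x, - to its -x. It starts on either stop, +0.75 or -0.75 (rarely still dropping onto it in the first 0.5 s). Free hinge: the front (board 240 mm along the hinge, top edge 156 mm from it, 18 mm thick, 0.35 to 0.6 kg, mass centred in its plane) falls to a stop when not held.
- edge_pin (a point): Middle of the bare steel pin, 10 mm diameter, out of the front's side edge on the jig's -y side, parallel to the hinge, 140 mm from it. Free from the board's edge (27 mm to +y) to an orange end disc 18 mm wide (26 mm to -y). Axes turn with the front: y along the pin to the board, z from hinge to pin.
- hinge_line (a point): Point on the hinge line, 55 mm above the table, beside the middle of the pin: the pin circles round it in the jig's x-z plane at radius 140 mm.
- rack: Fixed dark steel stand, base 110 x 110 mm, with two level steel prongs along its x, 97 mm above the table, 38 mm apart; their upturned tips and stops, up to 115 mm high, keep the crossbar from rolling off. Column 106 mm high, 60 mm to +x. Origin on the table below the crossbar's place; turned up to 0.3 rad.
- fork: Loose fork hanging upright by a steel crossbar (56 x 8 mm, along its y) on the prongs. Origin mid-crossbar, 105 mm above the table; z up to the handle. Blue handle 24 (x) x 30 (y) x 44 (z) mm, 12 to 56 mm above the origin: grip across x from above, 34 mm above the origin. Raise 20 mm or more to clear the tips. 0.16 kg; tines, side by side in x, reach 72 mm below the origin.
- fork_slot (a point): Middle of the slot between the fork's two steel tines, 43 mm below the fork's origin; axes as the fork's. Slot 14 mm wide in x, open downwards and right through along y; tines 14 mm wide in y. Closed top 13 mm above this point; straight part ends 11 mm below; flared mouth, about 28 mm wide, ends 29 mm below.
- can: Bystander: paint can, 90 mm diameter, 110 mm high, origin under its centre.
- jar: Bystander: amber jar, 66 mm diameter, 100 mm high, origin under its centre.
- cup: Bystander: white mixing cup, 84 mm diameter, 100 mm high, origin under its centre.
- tape: Bystander: yellow roll of masking tape, 100 mm diameter, 36 mm high, origin under its centre.
- sanding_block: Bystander: cork sanding block 65 x 100 x 32 mm, origin under its centre.
- brush: Bystander: brush lying flat along its x axis.
Things that resemble listed ones, but are neither listed nor needed, are in the scene too. Leave any purple look-alike of the rack alone.

How it is judged:
On the way, in this order (a step that is already met when the one before it is completed fails the run):
1. the fork is gripped and lifted clear of its rack (contact force between the fingers and fork above 1 N and contact force between fork and rack below 0.05 N and distance of fork from where it was at the start of the episode above 0.03 m), for 0.2 s.
2. the edge pin is in the fork's slot while the front still leans (contact force between the fingers and fork above 1 N and contact force between fork and rack below 0.05 N and x of edge_pin in the frame of fork_slot between -0.006 and 0.006 m and y of edge_pin in the frame of fork_slot between -0.026 and 0.026 m and z of edge_pin in the frame of fork_slot between -0.014 and 0.015 m and (value of joint front above 0.3 rad or value of joint front below -0.3 rad)), for 0.1 s.
At the end, for the whole second after the job is handed in: Front within 0.07 rad of straight up and still, pin in the fork's slot (6 mm across, 14 mm below to 15 mm above its middle, 26 mm along), fork gripped, off the rack, over 0.2 m up and upright within 0.35 rad; no bystander moved 30 mm (contact force between the fingers and fork above 1 N and contact force between fork and rack below 0.05 N and x of edge_pin in the frame of fork_slot between -0.006 and 0.006 m and y of edge_pin in the frame of fork_slot between -0.026 and 0.026 m and z of edge_pin in the frame of fork_slot between -0.014 and 0.015 m and value of joint front between -0.07 and 0.07 rad and velocity of joint front between -0.15 and 0.15 rad/s and height (world z) of fork above 0.2 m and angle between fork's own z axis and vertical below 0.35 rad and distance of each of can, jar, cup, tape, sanding_block, brush from where it was at the start of the episode below 0.03 m); the arm keeps its last pose, push and grip.
It fails at once if the gripper or arm touches the jig or the wet front (contact force between any of the fingers, the arm and jig above 1 N).
It fails at once if the front is dropped or flung (faster than 2 rad/s once the fork is off the rack) (distance of fork from where it was at the start of the episode above 0.03 m and (velocity of joint front above 2 rad/s or velocity of joint front below -2 rad/s)).
It fails at once if a bystander is shoved 30 mm or more (distance of any of can, jar, cup, tape, sanding_block, brush from where it was at the start of the episode above 0.03 m).
It also fails if it takes over 40 s, if anything falls off the work surface, if the arm or the gripper's body presses on something with over 40 N, if the wrist force passes 120 N, or if a joint passes its speed limit or range.

ROBOT

A 6-joint arm with a two-finger parallel gripper is mounted at the origin on the work surface. World frame = base frame: x ahead of the robot, y to its left, z up, the work surface at z = 0. Lengths are in m, angles in rad, forces in N, time in s.
With the tool pointing down it reaches from about 0.25 to 0.775 m from the base axis. Payload 4 kg.
Tool frame: the origin (TCP) lies on the centre line of the jaws, within the pads' length; the fingertips stand 25 mm ahead of it and the grasp point (between the pads) lies 6 mm ahead of it; z points along the fingers, y is the line along which they close (so a half turn about z gives the same grasp; the last joint's range is limited). The gripper opens to 94 mm and grips with 3 to 60 N. Pads are 16 mm wide; open, the fingers measure 119 mm over their backs; the gripper's body (75 mm by 177 mm) begins 78 mm behind the grasp point.
Start: joints at [-1.216, 0.087, 1.371, -0, 1.684, -0.103], TCP at [0.243, -0.493, 0.231] pointing down, gripper open.
Joint ranges: [-3.1, 3.1], [-0.76, 2.03], [0.27, 2.55], [-1.08, 4.22], [0.17, 2.65], [-2.57, 2.57]. Speed limits (rad/s): [2.79, 2.79, 3.14, 3.14, 3.14, 3.14].

INTERFACE

Orientations are given as [roll, pitch, yaw] about the fixed x, y, z axes, in that order (R = Rz(yaw) Ry(pitch) Rx(roll)).
In Python, from bench import robot, imaging gives the robot as it stands. The module is installed in compiled form; this text tells all that it offers.
- The arm moves only by the tool drive_tool, never from a script. Its argument "series" is a list of rows, each a list of 3 entries, a list of its own where there are three numbers: the finger opening in m, from 0 to 0.094, then the shift along the tool's x, y, z in m, then the turn, a rotation vector about the tool's x, y, z in rad. A call has 1 to 5 rows; each row is the pose to reach, as a shift and turn from the pose commanded when the call began, along the tool's axes at that moment; what a row does not reach only later rows make up. A row lasts 1/8 s, in which the tool goes at most 62.5 mm and 10.7 degrees, less where a joint would pass 70% of its speed; a pose out of reach is approached as far as the arm can. A call with a gripper value outside its range is refused whole. The fingers move at their own pace and stop on an object; the grip force is fixed at half the most. Time passes only in rows, so rows that repeat a pose let the fingers close. It gives the time, the measured TCP pose, the force, the opening and the grip force at its end, in the units of the state.
- robot.get_obs(): the state, without advancing time (a new reading comes with each control period).
- imaging.snapshot(name): name is "scene" or "side" or "wrist"; returns the picture (480x640x3 uint8, red, green, blue); there is no depth.
- imaging.get_calibration(name): a dict with "intrinsics" (3x3 intrinsics, pixels), "position" and "rotation" of the camera in the world. Camera axes: x right, y up, looking along -z (the intrinsics and any distortion apply to the point x, -y, -z); pixel columns grow to the right and rows downward; lengths in m; the calibration is good to about 2 mm. The wrist camera is an equidistant fisheye: a pixel r from the principal point sees the ray r / f radians off the axis. A picture is of the moment at which its call begins: read the wrist's pose just before it. get_calibration takes no time and is no camera call; for the wrist camera it gives the pose at the moment of the call.
- robot.close_job(): hands the job in; it is judged then, once.
The state is a dict: "time": time; "joint_positions": joint angles; "qvel": joint speeds; "joint_torque": joint torques, N m; "tool_pos": TCP position; "ee_rot": TCP orientation; "wrist_force": force on the tool from outside, world axes, zero at the start; "wrist_torque": the same for the moment, N m; "width": finger opening in m; "finger_force": force on a finger pad.
Only numpy, scipy, OpenCV 4.12 (cv2) and the standard library are available. Lean on these libraries where they do the work, as an engineer would, in place of code of your own. Each camera call takes 0.05 s, during which the arm holds its last target. There are 200 camera calls.

## Working session

There is one attempt and no reset: what is moved stays moved. The work goes in short steps, Python scripts to look and compute and a tool call to move; the robot and the scene stay as the last step left them, time stands still between calls to the robot, and variables do not carry over. Pictures are saved under pics/ and viewed, at most 10 in all, crops included, and the job is handed in when it is done.

Besides the shell and the picture viewer there is one more tool, called after "Emit:" as name(argument=value, ...) on one line, values as JSON. drive_tool: Moves the arm, as the interface text tells. Its arguments: {"type":"object","properties":{"series":{"type":"array"}},"required":["series"]}

```bash
mkdir -p pics; cat > h.py <<'E'
import numpy as np, cv2, json
from bench import robot, imaging
from scipy.spatial.transform import Rotation as R
def snap(n,f):
    c=imaging.get_calibration(n); im=imaging.snapshot(n); cv2.imwrite(f'pics/{f}.png',im[:,:,::-1]); 
    np.savez(f'pics/{f}.npz',K=c['intrinsics'],p=c['position'],R=c['rotation']); return c,im
def ray(c,u,v,fish=False):
    K=np.array(c['K']); x=(u-K[0,2])/K[0,0]; y=(v-K[1,2])/K[1,1]
    if fish:
        t=np.hypot(x,y); s=np.sin(t)/max(t,1e-9); d=np.array([x*s,-y*s,-np.cos(t)])
    else: d=np.array([x,-y,-1.])
    d=np.array(c['R'])@d; return np.array(c['p']),d/np.linalg.norm(d)
def onz(c,u,v,z,fish=False):
    p,d=ray(c,u,v,fish); return p+d*(z-p[2])/d[2]
def tri(rs):
    A=sum(np.eye(3)-np.outer(d,d) for p,d in rs); b=sum((np.eye(3)-np.outer(d,d))@p for p,d in rs); return np.linalg.solve(A,b)
def proj(c,P,fish=False):
    q=np.array(c['R']).T@(np.array(P)-c['p']); q=np.array([q[0],-q[1],-q[2]]); K=np.array(c['K'])
    if fish:
        r=np.hypot(q[0],q[1]); t=np.arctan2(r,q[2]); xy=q[:2]/r*t
    else: xy=q[:2]/q[2]
    return xy*[K[0,0],K[1,1]]+K[:2,2]
def load(f): return dict(np.load(f'pics/{f}.npz'))
E
python3 - <<'E'
from h import *
o=robot.get_obs(); print(o)
for n in('scene','side','wrist'):
    c,im=snap(n,n+'0'); print(c)
E
```

```text
{'time': 0.0, 'joint_positions': array([-1.21608837e+00,  8.79442674e-02,  1.37225324e+00, -5.30087558e-06,
        1.68356929e+00, -1.03076652e-01]), 'qvel': array([-0.00171845,  0.00011791, -0.00103032, -0.00035937, -0.00120254,
        0.00157836]), 'joint_torque': array([-9.10124945e-04, -3.40187967e+01, -3.02425039e+01,  7.18131778e-02,
        3.30057729e-02, -1.71739493e-04]), 'tool_pos': array([ 0.24291433, -0.49290524,  0.22931048]), 'ee_rot': array([-3.13942950e+00, -2.18466409e-04,  4.57783785e-01]), 'wrist_force': array([-0.02479072,  0.264368  , -0.91898253]), 'wrist_torque': array([-0.0232241 ,  0.01479788,  0.04343107]), 'finger_force': 0.0, 'width': 0.0939717021719596}
{'intrinsics': array([[542.97512552,   0.        , 329.36285876],
       [  0.        , 542.97512552, 236.58520203],
       [  0.        ,   0.        ,   1.        ]]), 'position': array([ 1.34441401, -0.78086934,  1.04431616]), 'rotation': array([8.85265900e-01, 6.36930948e-04, 7.79415130e-01])}
{'intrinsics': array([[495.19051329,   0.        , 314.17606789],
       [  0.        , 495.19051329, 237.29142134],
       [  0.        ,   0.        ,   1.        ]]), 'position': array([0.15380143, 0.99891628, 0.88721484]), 'rotation': array([ 0.97498696, -0.01052237, -2.78739833])}
{'intrinsics': array([[371.64829954,   0.        , 314.41539643],
       [  0.        , 371.64829954, 237.73197142],
       [  0.        ,   0.        ,   1.        ]]), 'position': array([ 0.30655666, -0.46347692,  0.38392699]), 'rotation': array([-0.24308093,  0.0029063 , -1.11268332])}
```

```bash
sed -i "s/R=c\['rotation'\])/R=R.from_euler('xyz',c['rotation']).as_matrix())/" h.py
python3 - <<'E'
from h import *
for f,p,r in(('scene0',0,0),('side0',0,0),('wrist0',0,0)):
    c=load(f); c['R']=R.from_euler('xyz',c['R']).as_matrix(); np.savez(f'pics/{f}.npz',**c)
E
```

```text
(no output)
```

View pics/scene0.png

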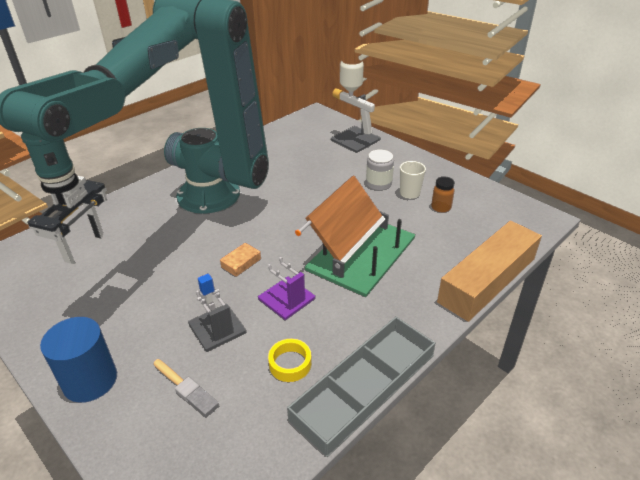

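View pics/side0.png

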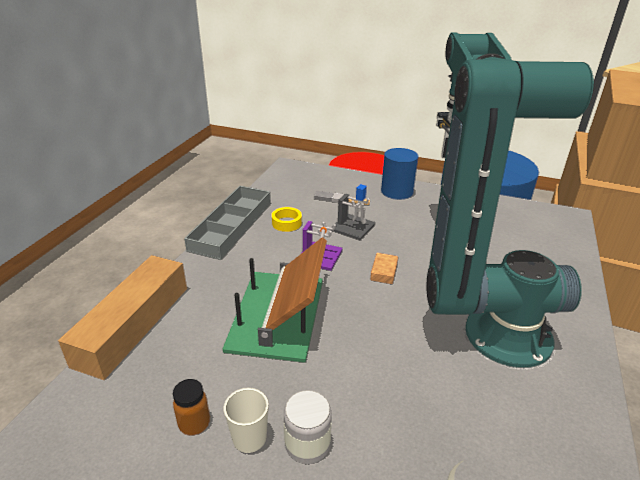

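```bash
python3 - <<'E'
from h import *
s=cv2.imread('pics/scene0.png'); d=cv2.imread('pics/side0.png')
f=lambda im,x,y,w,h:cv2.resize(im[y:y+h,x:x+w],(400,300),interpolation=cv2.INTER_CUBIC)
cv2.imwrite('pics/c1.png',np.vstack([np.hstack([f(s,280,170,140,105),f(s,180,255,120,90)]),np.hstack([f(d,220,230,140,105),f(d,300,175,100,75)])]))
E
```

```text
(no output)
```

View pics/c1.png

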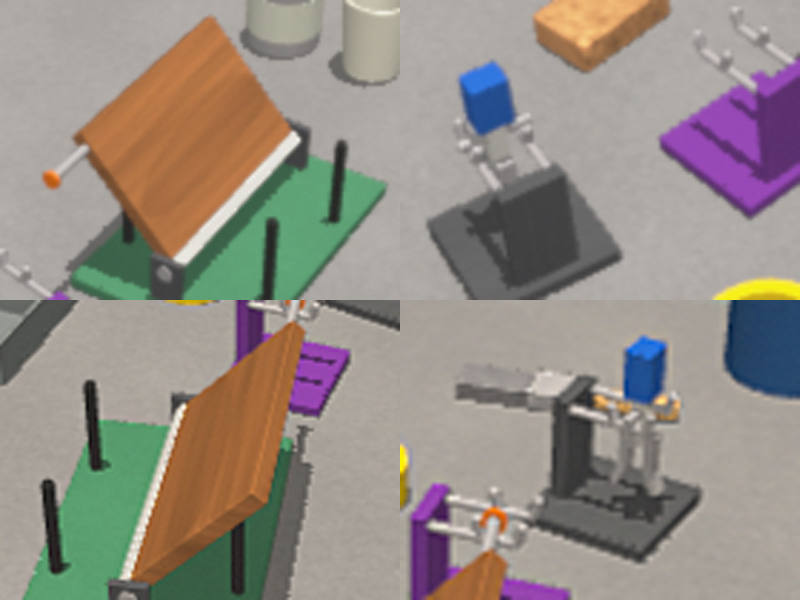

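View pics/wrist0.png

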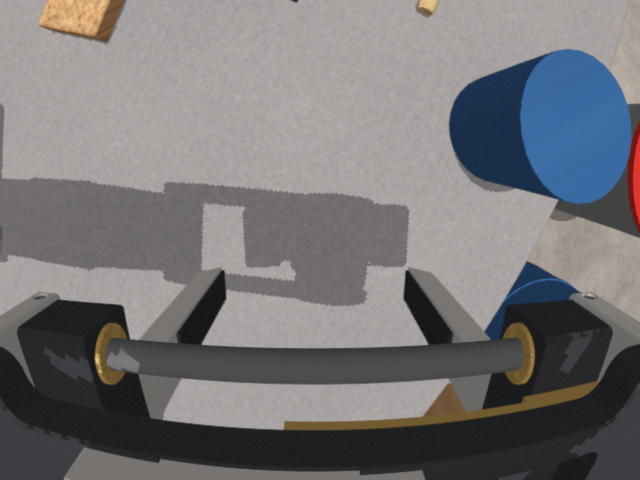

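```bash
python3 - <<'E'
from h import *
s=load('scene0'); d=load('side0')
t=tri([ray(s,205.8,278.7),ray(d,361.5,186.75)]); print('handle top (z~.161)',t)
t=tri([ray(s,298.2,232.6),ray(d,323.5,229.75)]); print('disc (z~.157)',t)
for n,u,v in(('left',305.2,269),('bot',366,288),('right',415,236)): print('plate',n,onz(s,u,v,.016))
for n,u,v in(('L',189,321.6),('R',246,331),('B',217,346),('T',224,307)): print('rack',n,onz(s,u,v,.01))
print('boardpin',onz(s,309.8,222.5,.157))
for n,u,v in(('sand',240,262),('can',78,340),('tape',290,362),('brushtip',155,362),('brushend',214,410),('purpleL',259,300),('purpleR',314,296)): print(n,onz(s,u,v,.0))
E
```

```text
handle top (z~.161) [ 0.48141666 -0.3261267   0.1568518 ]
disc (z~.157) [ 0.51033571 -0.0552591   0.15702508]
plate left [ 0.51258758 -0.03580919  0.016     ]
plate bot [0.68315962 0.02715691 0.016     ]
plate right [0.64084281 0.29514545 0.016     ]
rack L [ 0.4410676  -0.37203178  0.01      ]
rack R [ 0.56791044 -0.29029423  0.01      ]
rack B [ 0.55521989 -0.36910806  0.01      ]
rack T [ 0.4632866  -0.27945888  0.01      ]
boardpin [ 0.50263237 -0.00395983  0.157     ]
sand [ 0.34471385 -0.13548651  0.        ]
can [ 0.28837645 -0.59465204  0.        ]
tape [ 0.70993607 -0.27237844  0.        ]
brushtip [ 0.48226494 -0.49711989  0.        ]
brushend [ 0.68770417 -0.47585663  0.        ]
purpleL [ 0.5004626  -0.19386397  0.        ]
purpleR [ 0.59390077 -0.08083667  0.        ]
```

Emit:
drive_tool(series=[[0.094, [0.287, -0.045, 0], [0, 0, -0.9]], [0.094, [0.287, -0.045, 0], [0, 0, -0.9]], [0.094, [0.287, -0.045, 0], [0, 0, -0.9]], [0.094, [0.287, -0.045, 0], [0, 0, -0.9]], [0.094, [0.287, -0.045, 0], [0, 0, -0.9]]])

```text
time: 0.78
tool_pos: [0.4825, -0.324, 0.23]
ee_rot: [-3.141, -0.001, 1.365]
wrist_force: [0.0, -1.2, -0.1]
width: 0.0939
finger_force: 0.0
```

Emit:
drive_tool(series=[[0.094, [0, 0, 0], [0, 0, 0]], [0.094, [0, 0, 0], [0, 0, 0]]])

```text
time: 1.02
tool_pos: [0.4801, -0.3265, 0.2301]
ee_rot: [-3.14, 0.0, 1.356]
wrist_force: [-0.3, 0.3, -0.2]
width: 0.0944
finger_force: 0.0
```

```bash
python3 - <<'E'
from h import *
o=robot.get_obs(); print(o['time'],o['tool_pos'],o['ee_rot'],o['joint_positions'],o['wrist_force'])
snap('wrist','wrist1')
E
```

```text
1.025 [ 0.48006476 -0.32649602  0.23008165] [-3.14047503e+00  3.77138278e-04  1.35646205e+00] [-6.94416736e-01  1.56221805e-01  1.29510981e+00 -8.56873694e-04
  1.69107810e+00 -4.80184724e-01] [-0.33252986  0.26283823 -0.18189769]
```

View pics/wrist1.png

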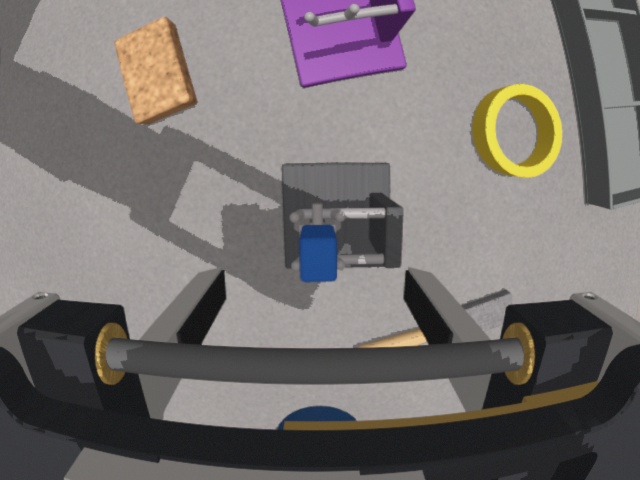

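```bash
python3 - <<'E'
from h import *
c=load('wrist1'); im=cv2.imread('pics/wrist1.png').astype(int)
m=(im[:,:,0]>90)&(im[:,:,2]<70)&(im[:,:,0]>im[:,:,1]*1.5); m[:200]=0; m[300:]=0; m[:,:280]=0; m[:,360:]=0
for v in range(222,286,4):
    u=np.where(m[v])[0]; print(v,u.min() if len(u) else 0,u.max() if len(u) else 0, im[v,319])
L=onz(c,301,278,.161,1);Rr=onz(c,336.5,278,.161,1);e=onz(c,319,281.5,.161,1);print(L,Rr,e,np.linalg.norm(L-Rr))
print(onz(c,282,163,.01,1),onz(c,389,163,.01,1))
y=-.214; print('origin', e[:2]+.015*np.array([-np.sin(y),np.cos(y)]))
E
```

```text
222 0 0 [120 121 125]
226 303 331 [106  57  25]
230 302 333 [105  56  25]
234 301 334 [106  57  28]
238 300 335 [124  68  31]
242 299 336 [138  74  33]
246 299 336 [141  77  36]
250 299 336 [141  78  35]
254 300 336 [140  77  36]
258 300 336 [140  78  36]
262 300 336 [139  76  34]
266 300 336 [140  75  35]
270 300 336 [140  76  35]
274 301 336 [138  73  29]
278 301 335 [140  77  37]
282 0 0 [99 93 93]
[ 0.46996623 -0.33761582  0.161     ] [ 0.4921634  -0.34244664  0.161     ] [ 0.48072008 -0.34238724  0.161     ] 0.02271675758171158
[ 0.46039122 -0.26753361  0.01      ] [ 0.5663479  -0.28970672  0.01      ]
origin [ 0.48390564 -0.3277294 ]
```

Emit:
drive_tool(series=[[0.094, [-0.001, 0.004, 0.045], [0, 0, 0]], [0.094, [-0.001, 0.004, 0.083], [0, 0, 0]], [0.06, [-0.001, 0.004, 0.083], [0, 0, 0]], [0.01, [-0.001, 0.004, 0.083], [0, 0, 0]], [0.01, [-0.001, 0.004, 0.083], [0, 0, 0]]])

```text
time: 1.7
tool_pos: [0.4851, -0.3292, 0.1503]
ee_rot: [3.137, 0.002, 1.357]
wrist_force: [-0.5, 1.1, -0.1]
width: 0.0673
finger_force: 0.0
```

Emit:
drive_tool(series=[[0.01, [0, 0, 0], [0, 0, 0]], [0.01, [0, 0, 0], [0, 0, 0]], [0.01, [0, 0, 0], [0, 0, 0]]])

```text
time: 2.08
tool_pos: [0.4845, -0.328, 0.1478]
ee_rot: [3.141, 0.0, 1.358]
wrist_force: [-0.2, 0.1, 0.5]
width: 0.0379
finger_force: 0.0
```

Emit:
drive_tool(series=[[0.01, [0, 0, 0], [0, 0, 0]], [0.01, [0, 0, 0], [0, 0, 0]], [0.01, [0, 0, 0], [0, 0, 0]], [0.01, [0, 0, 0], [0, 0, 0]]])

```text
time: 2.58
tool_pos: [0.4843, -0.3279, 0.1474]
ee_rot: [-3.141, -0.0, 1.358]
wrist_force: [0.0, 0.1, -0.5]
width: 0.0239
finger_force: 30.0
```

Emit:
drive_tool(series=[[0.01, [0, 0, -0.03], [0, 0, 0]], [0.01, [0, 0, -0.06], [0, 0, 0]], [0.01, [0, 0, -0.11], [0, 0, 0]], [0.01, [0, 0, -0.165], [0, 0, 0]], [0.01, [0, 0, -0.165], [0, 0, 0]]])

```text
time: 3.2
tool_pos: [0.4857, -0.3291, 0.3187]
ee_rot: [3.131, 0.005, 1.358]
wrist_force: [0.0, -0.2, -2.2]
width: 0.0237
finger_force: 30.0
```

Emit:
drive_tool(series=[[0.01, [0.208, -0.023, 0], [0, 0, -0.36]], [0.01, [0.208, -0.023, 0], [0, 0, -0.36]], [0.01, [0.208, -0.023, 0], [0, 0, -0.36]], [0.01, [0.208, -0.023, 0], [0, 0, -0.36]], [0.01, [0.208, -0.023, 0], [0, 0, -0.36]]])

```text
time: 3.82
tool_pos: [0.5055, -0.1182, 0.3106]
ee_rot: [-3.139, -0.001, 1.721]
wrist_force: [0.3, -0.3, -0.2]
width: 0.0238
finger_force: 30.0
```

Emit:
drive_tool(series=[[0.01, [0, 0, 0], [0, 0, 0]], [0.01, [0, 0, 0], [0, 0, 0]]])

```text
time: 4.08
tool_pos: [0.5056, -0.121, 0.3117]
ee_rot: [-3.14, -0.0, 1.716]
wrist_force: [-0.1, -0.7, -1.0]
width: 0.0236
finger_force: 30.0
```

```bash
python3 - <<'E'
from h import *
o=robot.get_obs(); print(o['time'],o['tool_pos'],o['ee_rot'],o['wrist_force'])
snap('wrist','wrist2')
E
```

```text
4.075 [ 0.50563032 -0.12101443  0.31171563] [-3.14040126e+00 -2.15355030e-04  1.71589100e+00] [-0.08214044 -0.71334974 -0.97010126]
```

View pics/wrist2.png

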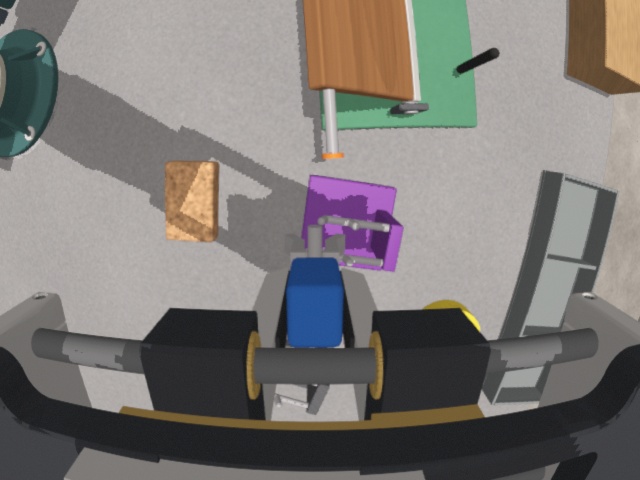

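```bash
python3 - <<'E'
from h import *
c=load('wrist2')
im=cv2.imread('pics/wrist2.png').astype(int)
for v in(95,105,115,125,135,145,150): print(v,im[v,318:346].mean(1).astype(int))
m=(im[:,:,2]>200)&(im[:,:,0]<90)&(im[:,:,1]<170); ys,xs=np.where(m[140:170,310:360]); print('disc',xs.mean()+310,ys.mean()+140,xs.min()+310,xs.max()+310,ys.min()+140,ys.max()+140)
for n,u,v,z in(('disc',333,156,.157),('pb',330,92,.157),('pc1',476,126,.016),('pc2',465,0,.016),('pcL',322,127,.016),('board r',412,101,.06),('tine?',315,235,.27)): print(n,onz(c,u,v,z,1))
E
```

```text
95 [115  95  85  85  94 130 161 175 186 195 207 217 208 196 189 179 158 113
  93  91  90  91  90  90  91  89  91  91]
105 [114 112  89  79  87 109 140 166 180 190 199 212 221 203 193 186 171 138
 104  91  90  90  90  90  90  90  90  91]
115 [114 112 102 104 119 129 138 155 171 184 192 203 217 211 199 191 182 168
 154 144 143 145 143 143 144 141 143 144]
125 [117 118 115 100 102 124 133 138 162 177 187 196 208 219 208 197 189 177
 158 142 142 144 144 143 143 142 142 141]
135 [114 114 117 146 165 168 165 152 150 168 181 189 200 212 213 204 193 185
 171 161 167 169 170 172 174 174 172 171]
145 [113 115 120 144 161 165 166 162 139 157 174 185 194 204 214 211 197 190
 181 166 153 167 171 174 176 174 170 170]
150 [114 112 112 115 143 167 169 164 144 152 169 182 191 201 212 213 201 192
 185 170 154 168 170 169 168 170 171 173]
disc 332.6923076923077 155.18461538461537 324 342 153 158
disc [ 0.5125878  -0.05776971  0.157     ]
pb [ 0.50228143 -0.00509696  0.157     ]
pc1 [0.69464323 0.01156346 0.016     ]
pc2 [0.6598879  0.18012257 0.016     ]
pcL [ 0.50153135 -0.02707095  0.016     ]
board r [0.59466781 0.01654374 0.06      ]
tine? [ 0.50368593 -0.09961228  0.27      ]
```

Emit:
drive_tool(series=[[0.01, [0.045, 0.007, 0], [0, 0, -0.055]], [0.01, [0.089, 0.014, 0], [0, 0, -0.055]], [0.01, [0.089, 0.014, 0.014], [0, 0, -0.055]], [0.01, [0.089, 0.014, 0.026], [0, 0, -0.055]], [0.01, [0.089, 0.014, 0.026], [0, 0, -0.055]]])

```text
time: 4.75
tool_pos: [0.5059, -0.0309, 0.2844]
ee_rot: [-3.138, -0.001, 1.771]
wrist_force: [0.4, 0.5, -1.4]
width: 0.024
finger_force: 30.0
```

```bash
python3 - <<'E'
from h import *
o=robot.get_obs(); print(o['time'],o['tool_pos'],o['ee_rot'],o['wrist_force'])
snap('scene','scene3');snap('side','side3'); snap('wrist','wrist3')
a=cv2.imread('pics/scene3.png')[170:260,255:375];b=cv2.imread('pics/side3.png')[180:270,270:390]
cv2.imwrite('pics/c3.png',np.hstack([cv2.resize(i,(400,300),interpolation=cv2.INTER_CUBIC) for i in(a,b)]))
E
```

```text
4.75 [ 0.50592877 -0.03089487  0.2843553 ] [-3.13783110e+00 -9.17047640e-04  1.77078079e+00] [ 0.37388497  0.452519   -1.38467764]
```

View pics/c3.png

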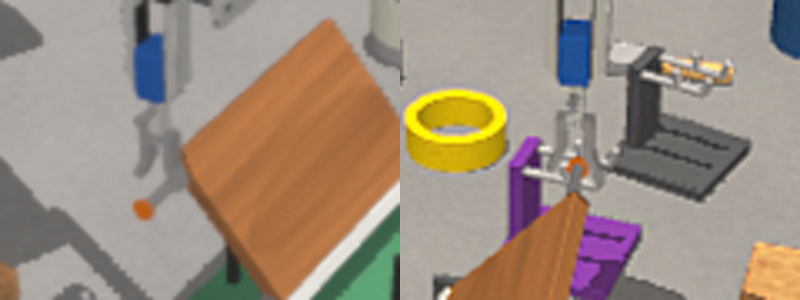

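Emit:
drive_tool(series=[[0.01, [0, 0, 0.012], [0, 0, 0]], [0.01, [0, 0, 0.022], [0, 0, 0]], [0.01, [0, 0, 0.032], [0, 0, 0]], [0.01, [0, 0, 0.042], [0, 0, 0]], [0.01, [0, 0, 0.042], [0, 0, 0]]])

```text
time: 5.52
tool_pos: [0.5061, -0.0296, 0.2431]
ee_rot: [-3.139, -0.001, 1.773]
wrist_force: [-0.2, -0.1, -1.6]
width: 0.0239
finger_force: 30.0
```

Emit:
drive_tool(series=[[0.01, [0, 0, 0], [0, 0, 0]], [0.01, [0, 0, 0], [0, 0, 0]]])

```text
time: 5.78
tool_pos: [0.5069, -0.0298, 0.2451]
ee_rot: [3.14, 0.0, 1.773]
wrist_force: [-0.2, -0.3, -1.8]
width: 0.0243
finger_force: 30.0
```

```bash
python3 - <<'E'
from h import *
o=robot.get_obs(); print(o['time'],o['tool_pos'],o['ee_rot'],o['wrist_force'])
snap('scene','scene4');snap('side','side4')
a=cv2.imread('pics/scene4.png')[170:260,255:375];b=cv2.imread('pics/side4.png')[180:270,270:390]
cv2.imwrite('pics/c4.png',np.hstack([cv2.resize(i,(400,300),interpolation=cv2.INTER_CUBIC) for i in(a,b)]))
E
```

```text
5.775 [ 0.50692922 -0.0297527   0.24510831] [3.14045263e+00 4.95841471e-04 1.77285767e+00] [-0.24818653 -0.25420078 -1.81298377]
```

View pics/c4.png

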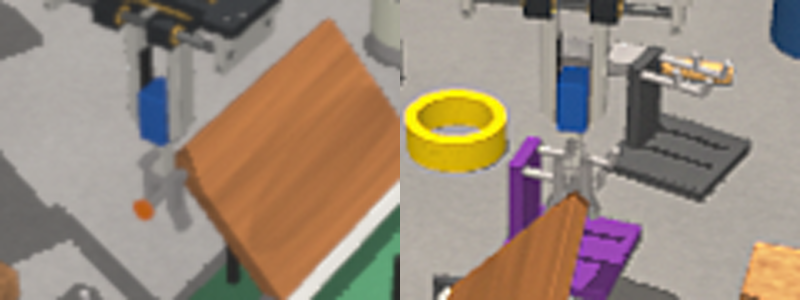

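Emit:
drive_tool(series=[[0.01, [0, 0.0075, -0.0065], [0, 0, 0]], [0.01, [0, 0.0165, -0.013], [0, 0, 0]], [0.01, [0, 0.026, -0.019], [0, 0, 0]], [0.01, [0, 0.036, -0.0245], [0, 0, 0]], [0.01, [0, 0.046, -0.0285], [0, 0, 0]]])

```text
time: 6.5
tool_pos: [0.553, -0.0203, 0.2735]
ee_rot: [3.14, 0.0, 1.773]
wrist_force: [0.1, -0.1, -0.2]
width: 0.0239
finger_force: 30.0
```

```bash
cat >> h.py <<'E'
def disc():
    rs={}
    for n,(a,b,w,e) in (('scene',(285,170,355,250)),):
        c,im=snap(n,'d'); c=load('d'); s=im[b:e,a:w].astype(int)
        m=(s[:,:,0]>170)&(s[:,:,1]<120)&(s[:,:,2]<60); k,l,st,ct=cv2.connectedComponentsWithStats(m.astype(np.uint8))
        for i in range(1,k):
            if st[i,4]>4: print(n,ct[i]+[a,b],st[i,4])
    O=np.array([.5995,-.012,.055]); y=.2; ex=np.array([np.cos(y),np.sin(y),0]); ey=np.array([-np.sin(y),np.cos(y),0])
    for q in (-.75,-.5,-.36,-.2,-.1,-.05,0,.05,.1): print(q,proj(c,O-.028*ey+.14*(np.sin(q)*ex+np.cos(q)*np.array([0,0,1]))))
E
python3 -c "
from h import *
o=robot.get_obs(); print(o['tool_pos'],o['wrist_force']); disc()"
```

```text
[ 0.55301606 -0.02031248  0.27347659] [ 0.14998498 -0.11811889 -0.2244859 ]
scene [312.15789474 229.84210526] 19
-0.75 [297.03893622 232.9737504 ]
-0.5 [305.72309202 230.55726312]
-0.36 [311.3853643  230.43970877]
-0.2 [318.38671681 231.44096095]
-0.1 [322.96912891 232.68508008]
-0.05 [325.30022425 233.48345131]
0 [327.64896386 234.39748119]
0.05 [330.00843884 235.42522732]
0.1 [332.3716157  236.56432155]
```

Emit:
drive_tool(series=[[0.01, [0, 0.0105, -0.0035], [0, 0, 0]], [0.01, [0, 0.021, -0.006], [0, 0, 0]], [0.01, [0, 0.031, -0.008], [0, 0, 0]], [0.01, [0, 0.039, -0.0085], [0, 0, 0]], [0.01, [0, 0.044, -0.009], [0, 0, 0]]])

```text
time: 7.18
tool_pos: [0.5954, -0.0115, 0.2817]
ee_rot: [-3.142, -0.0, 1.773]
wrist_force: [-0.0, 0.1, -1.7]
width: 0.0237
finger_force: 30.0
```

Emit:
drive_tool(series=[[0.01, [0, 0.002, 0], [0, 0, 0]], [0.01, [0, 0.003, 0], [0, 0, 0]], [0.01, [0, 0.003, 0], [0, 0, 0]]])

```text
time: 7.55
tool_pos: [0.5977, -0.0111, 0.282]
ee_rot: [3.142, 0.0, 1.773]
wrist_force: [0.3, 0.2, -0.8]
width: 0.0238
finger_force: 30.0
```

```bash
python3 - <<'E'
from h import *
o=robot.get_obs(); print(o['time'],o['tool_pos'],o['ee_rot'],o['wrist_force']); disc(); snap('side','side5')
a=cv2.imread('pics/d.png')[150:270,275:435];b=cv2.imread('pics/side5.png')[180:300,230:390]
cv2.imwrite('pics/c5.png',np.hstack([cv2.resize(i,(400,300),interpolation=cv2.INTER_CUBIC) for i in(a,b)]))
E
```

```text
7.55 [ 0.59765962 -0.01110367  0.28201413] [3.14156691e+00 1.12315571e-04 1.77272334e+00] [ 0.33250474  0.2469337  -0.75823031]
scene [327.125      233.33333333] 24
-0.75 [297.03893622 232.9737504 ]
-0.5 [305.72309202 230.55726312]
-0.36 [311.3853643  230.43970877]
-0.2 [318.38671681 231.44096095]
-0.1 [322.96912891 232.68508008]
-0.05 [325.30022425 233.48345131]
0 [327.64896386 234.39748119]
0.05 [330.00843884 235.42522732]
0.1 [332.3716157  236.56432155]
```

View pics/c5.png

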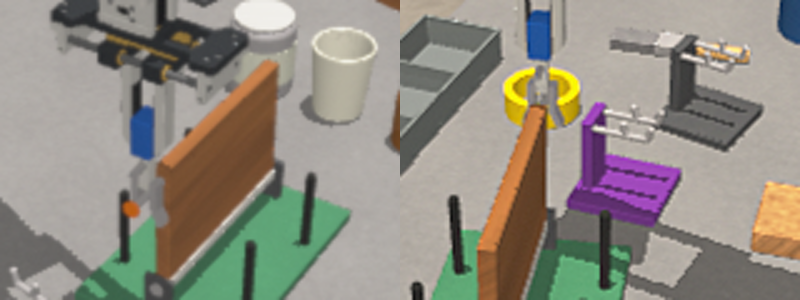

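Emit:
drive_tool(series=[[0.01, [0, 0.001, 0], [0, 0, 0]], [0.01, [0, 0.002, 0], [0, 0, 0]], [0.01, [0, 0.002, 0], [0, 0, 0]], [0.01, [0, 0.002, 0], [0, 0, 0]], [0.01, [0, 0.002, 0], [0, 0, 0]]])

```text
time: 8.28
tool_pos: [0.5997, -0.0107, 0.282]
ee_rot: [-3.142, 0.0, 1.773]
wrist_force: [0.4, -0.4, -1.8]
width: 0.0239
finger_force: 30.0
```

Emit:
drive_tool(series=[[0.01, [0, 0, 0], [0, 0, 0]], [0.01, [0, 0, 0], [0, 0, 0]], [0.01, [0, 0, 0], [0, 0, 0]], [0.01, [0, 0, 0], [0, 0, 0]], [0.01, [0, 0, 0], [0, 0, 0]]])

```text
time: 8.9
tool_pos: [0.5997, -0.0107, 0.282]
ee_rot: [3.142, 0.0, 1.773]
wrist_force: [-0.1, -0.4, -2.1]
width: 0.024
finger_force: 30.0
```

```bash
python3 - <<'E'
from h import *
o=robot.get_obs(); print(o['time'],o['tool_pos'],o['ee_rot'],o['wrist_force']); disc(); snap('scene','d6')
a=cv2.imread('pics/d.png').astype(int);b=cv2.imread('pics/d6.png').astype(int); print(abs(a-b).max())
s=cv2.imread('pics/scene0.png').astype(int)
d=(abs(s-b).max(2)>60)
for n,(x,y,w,h) in dict(sand=(222,245,260,272),can=(46,322,114,398),tape=(268,340,312,380),cup=(400,163,424,197),jar=(432,178,455,210),brush=(155,360,216,412)).items(): print(n,d[y:h,x:w].mean())
E
```

```text
8.9 [ 0.5997094  -0.01068473  0.28196029] [3.14157993e+00 7.56434709e-05 1.77279481e+00] [-0.10617823 -0.40177216 -2.13761256]
scene [327.91304348 233.56521739] 23
-0.75 [297.03893622 232.9737504 ]
-0.5 [305.72309202 230.55726312]
-0.36 [311.3853643  230.43970877]
-0.2 [318.38671681 231.44096095]
-0.1 [322.96912891 232.68508008]
-0.05 [325.30022425 233.48345131]
0 [327.64896386 234.39748119]
0.05 [330.00843884 235.42522732]
0.1 [332.3716157  236.56432155]
35
sand 0.022417153996101363
can 0.0025154798761609907
tape 0.0
cup 0.0
jar 0.0
brush 0.0
```

```bash
python3 -c "
from bench import robot
print(robot.close_job())"
```

```text
the job is handed in; nothing more can be done
None
```

I handed the job in at about 9 s with the fork still gripped and its slot over the pin. The camera puts the front within about 0.02 rad of straight up and still, and no bystander had visibly moved; no verdict came back.

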